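Lid the biscuit-fired jars

ROBOT

A 6-joint arm with a two-finger parallel gripper is mounted at the origin on the work surface. World frame = base frame: x ahead of the robot, y to its left, z up, the work surface at z = 0. Lengths are in m, angles in degrees, forces in N, time in s.
With the tool pointing down it reaches from about 0.4 to 0.825 m from the base axis. Payload 7 kg.
Tool frame: the origin (TCP) lies midway between the tips of the shut fingers; the grasp point (between the pads) lies 19 mm behind it; x points along the fingers, z is the direction in which the jaws open and shut, and the axes are right-handed (so a half turn about x gives the same grasp; the last joint's range is limited). The gripper opens to 88 mm and grips with 3 to 60 N. Pads are 19 mm wide; open, the fingers measure 130 mm over their backs; the gripper's body (78 mm by 193 mm) begins 47 mm behind the grasp point.
Start: joints at [87.439, 20.546, 0.682, 0, -70.136, -16.507], TCP at [0.221, 0.638, 0.227] pointing down, gripper open.
Joint ranges: [-176.03, 176.03], [-82.01, 121.73], [-58.28, 71.71], [-173.87, 95.51], [-174.79, -0.11], [-173.66, 173.66]. Speed limits (degrees/s): [136.94, 136.94, 172.46, 180, 180, 180].

INTERFACE

Orientations are given as [roll, pitch, yaw] about the fixed x, y, z axes, in that order (R = Rz(yaw) Ry(pitch) Rx(roll)).
In Python, from plant import ctrl gives the robot as it stands.
- The arm moves only by the tool servo_tool, never from a script. Its argument "motion" is a list of rows, each an object with "offset": the shift along the tool's x, y, z in m, a list of three; "roll": the turn about the tool's x in degrees; "claw": the opening, from -1 (shut) to 1 (fully open), so that 0 is half open. In form: [{"offset": [x, y, z], "roll": roll, "claw": claw}, ...]. A call has 1 to 12 rows; each row shifts and turns the commanded pose from where the row before left it, along the tool's axes as they then stand; what a row does not reach is not made up. A row lasts 1/8 s, in which the tool goes at most 62.5 mm and 10.7 degrees, less where a joint would pass 70% of its speed; a pose out of reach is approached as far as the arm can. A call is refused whole if a number of a shift passes 0.0625 or a number of a turn 10.7, either way. A call with a gripper value outside its range is refused whole. The fingers move at their own pace and stop on an object; the grip force is fixed at half the most. Time passes only in rows, so rows that do not move let the fingers close. It gives the time, the measured TCP pose, the force and the opening at its end, in the units of the state.
- ctrl.get_obs(): the state, without advancing time (a new reading comes with each control period).
- ctrl.snapshot(name): name is "side" or "top"; returns a dict with "frame" (420x560x3 uint8, blue, green, red), "z_map" (420x560 float32, m along the optical axis (not along the pixel's ray), 0 where there is no reading), "mtx" (3x3 intrinsics, pixels), "extrinsics" (4x4, takes a point from camera to world coordinates). Camera axes: x right, y up, looking along -z (the intrinsics and any distortion apply to the point x, -y, -z); pixel columns grow to the right and rows downward; lengths in m; the calibration is good to about 2 mm. A picture is of the moment at which its call begins.
- ctrl.close_job(): hands the job in, once; it reports no verdict.
The state is a dict: "clock": time; "joint_pos": joint angles; "qvel": joint speeds; "tau": joint torques, N m; "tool_pos": TCP position; "orientation": TCP orientation; "force": force on the tool from outside, world axes, zero at the start; "moment": the same for the moment, N m; "opening": finger opening in m.
Only numpy, scipy, OpenCV 4.12 (cv2) and the standard library are available. Lean on these libraries where they do the work, as an engineer would, in place of code of your own. Each camera call takes 0.05 s, during which the arm holds its last target.

TASK

The four terracotta jars have come out of the kiln with their lids lying about the bench: put each lid on the jar it fits, lined up with it and seated fully down, and set it down gently, never dropping it. Leave the jars upright where they stand, and leave the glass jar and the two nested flowerpots alone.

Things in the scene. Friction and masses are not known exactly. Their poses are not given: they have to be found in the camera images.
- small_lid (a point): The small round terracotta lid: plate 68 mm across, 7 mm thick; round knob 22 mm across; 70 g. Lies flange down. Site at its centre: plate from 12 to 5 mm below, knob on the axis up to 22 mm above; the flange, down to 22 mm below, tapers from 3 to 8 mm play in the mouth. Seated, the plate lies on the rim, point 12 mm above the mouth point.
- large_lid (a point): The large round terracotta lid: plate 102 mm across, 7 mm thick; round knob 22 mm across; 150 g. Lies flange down. Site at its centre: plate from 12 to 5 mm below, knob on the axis up to 22 mm above; the flange, down to 22 mm below, tapers from 3 to 8 mm play in the mouth. Seated, the plate lies on the rim, point 12 mm above the mouth point.
- square_lid (a point): The square terracotta lid: plate 82 by 82 mm, 7 mm thick, sides along its x and y; knob 21 by 21 mm, parallel to the sides; 120 g. Lies flange down. Site at its centre: plate from 12 to 5 mm below, knob on the axis up to 22 mm above; the flange, down to 22 mm below, tapers from 3 to 8 mm play in the mouth. Seated, the plate lies on the rim, point 12 mm above the mouth point.
- oblong_lid (a point): The oblong terracotta lid: plate 108 mm (along its x) by 72 mm (along its y), 7 mm thick; its knob is a bar 44 mm (x) by 16 mm (y); 140 g. Lies flange down. Site at its centre: plate from 12 to 5 mm below, knob on the axis up to 22 mm above; the flange, down to 22 mm below, tapers from 3 to 8 mm play in the mouth. Seated, the plate lies on the rim, point 12 mm above the mouth point.
- small_mouth (a point): The small round terracotta jar, 68 mm across, 62 mm high, open; round mouth 56 mm across, wall 6 mm. Loose, standing on the bench. Site at the centre of its mouth, level with the rim; z is up.
- large_mouth (a point): The large round terracotta jar, 102 mm across, 74 mm high, open; round mouth 88 mm across, wall 7 mm. Loose, standing on the bench. Site at the centre of its mouth, level with the rim; z is up.
- square_mouth (a point): The square terracotta jar, 82 by 82 mm, sides along its x and y, 66 mm high, open; square mouth 68 by 68 mm, wall 7 mm. Its lid goes on in any quarter turn. Loose, standing on the bench. Site at the centre of its mouth, level with the rim; z is up.
- oblong_mouth (a point): The oblong terracotta jar, 108 mm (along its x) by 72 mm (along its y), 54 mm high, open; mouth 94 by 58 mm, wall 7 mm. Its lid goes on either way round. Loose, standing on the bench. Site at the centre of its mouth, level with the rim; z is up.
- glass_jar_mid (a point): Bystander: a closed glass jar with a metal screw-top lid, 62 mm across, 92 mm high, standing loose on the bench. Site at its centre, half-way up, 46 mm above the bench; z is up.
- pots_mid (a point): Bystander: two small terracotta flowerpots, one standing inside the other, loose; the outer is 70 mm across at the rim, the two together 61 mm high. Site on the outer pot's axis, 30 mm above the bench; z is up.
Things that resemble listed ones, but are neither listed nor needed, are in the scene too. Leave any blue or yellow look-alike of the part that bears oblong_lid alone.

How it is judged:
By the outcome, as a careful person would: the job done as asked, in the order asked, and still so for the second after the job is handed in, with the robot touching nothing.
It also fails if it takes over 106 s, if anything falls off the work surface, if the arm or the gripper's body presses on something with over 40 N, if the wrist force passes 120 N, or if a joint passes its speed limit or range.

## Working session

There is one attempt and no reset: what is moved stays moved. The work goes in short steps, Python scripts to look and compute and a tool call to move; the robot and the scene stay as the last step left them, time stands still between calls to the robot, and variables do not carry over. Pictures are saved under pics/ and viewed, and the job is handed in when it is done.

Besides the shell and the picture viewer there is one more tool, called after "Request:" as name([rows], argument=value, ...), one row to a line, values as JSON. servo_tool: Moves the arm, as the interface text tells. Its arguments: {"type":"object","properties":{"motion":{"type":"array"}},"required":["motion"]}

```bash
ls; mkdir -p pics; python3 - <<'E'
from plant import ctrl
import cv2,numpy as np
o=ctrl.get_obs(); print(o)
for n in ("side","top"):
    s=ctrl.snapshot(n); cv2.imwrite(f"pics/{n}0.png",s["frame"]); np.savez(f"{n}0.npz",**s)
    print(n,s["mtx"],s["extrinsics"],s.keys(), s["z_map"].min(),s["z_map"].max())
E
```

```text
pics
{'clock': 0.0, 'joint_pos': array([ 8.74401135e+01,  2.05915436e+01,  6.33303912e-01, -2.13014003e-02,
       -7.01353979e+01, -1.65068836e+01]), 'qvel': array([ 0.08897345,  0.08043319, -0.01780598,  0.11059153, -0.01146207,
        0.07021926]), 'tau': array([-1.99060883e-04, -5.82723570e+01,  2.93056583e+01,  6.99726149e+00,
        7.02795209e-03, -1.59281194e-04]), 'tool_pos': array([0.22036046, 0.63749369, 0.22561418]), 'orientation': array([   4.43751926,   89.90424442, -104.63650544]), 'force': array([-0.11910938, -0.59346518,  0.11718942]), 'moment': array([ 0.04448563,  0.03021027, -0.00254912]), 'opening': 0.08785872102044383}
side [[394.82255441   0.         278.30244992]
 [  0.         394.82255441 213.45334466]
 [  0.           0.           1.        ]] [[-0.93267101  0.28425413 -0.22209093  0.22013283]
 [-0.3603187  -0.70478555  0.61110373  0.59105888]
 [ 0.01718228  0.64998225  0.75975512  0.83826441]
 [ 0.          0.          0.          1.        ]] dict_keys(['frame', 'z_map', 'mtx', 'extrinsics']) 0.0 3.0321789
top [[497.97932965   0.         283.35881   ]
 [  0.         497.97932965 209.14554584]
 [  0.           0.           1.        ]] [[-0.0126337   0.99473827 -0.1016669   0.31655861]
 [-0.9997949  -0.01417614 -0.01446324 -0.01868078]
 [-0.01582838  0.10146332  0.99471335  1.48392701]
 [ 0.          0.          0.          1.        ]] dict_keys(['frame', 'z_map', 'mtx', 'extrinsics']) 0.0 2.393801
```

View pics/top0.png

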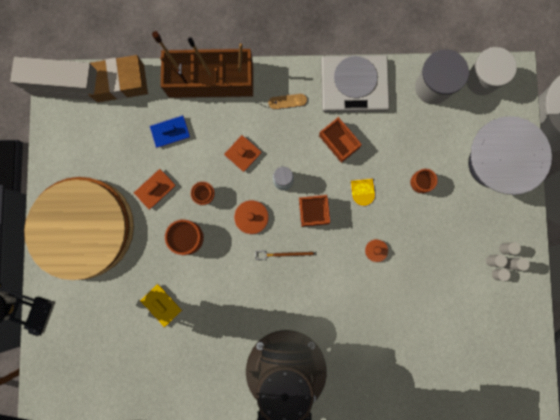

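View pics/side0.png

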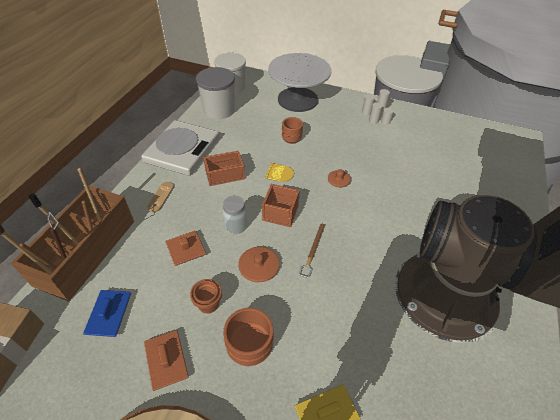

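```bash
python3 - <<'E'
import cv2,numpy as np
t=cv2.imread("pics/top0.png"); s=cv2.imread("pics/side0.png")
c=[t[160:220,170:240],t[150:210,395:465],s[265:325,170:240],s[105:165,260:330]]
c=[cv2.resize(x,(400,300),interpolation=cv2.INTER_CUBIC) for x in c]
cv2.imwrite("pics/crop1.png",np.vstack([np.hstack(c[:2]),np.hstack(c[2:])]))
cv2.imwrite("pics/crop2.png",cv2.resize(t[100:280,120:400],(800,514),interpolation=cv2.INTER_CUBIC))
E
```

```text
(no output)
```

View pics/crop1.png

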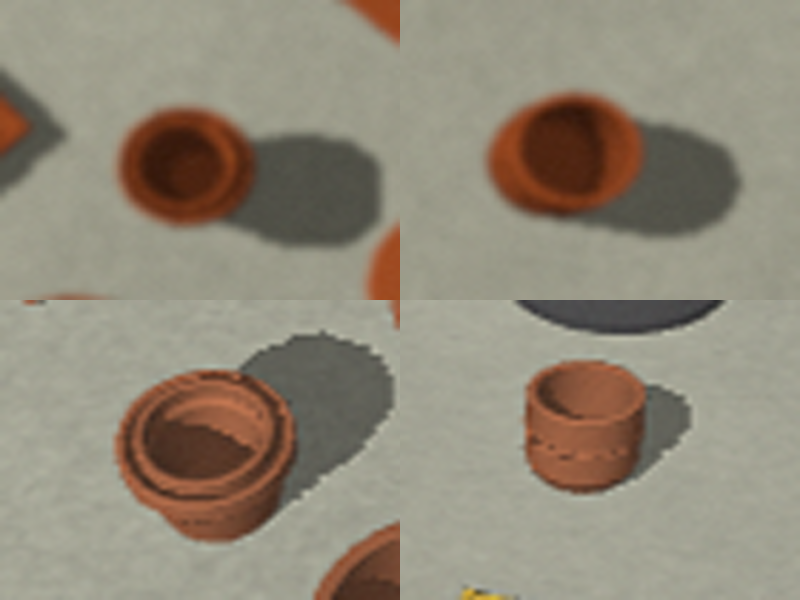

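View pics/crop2.png

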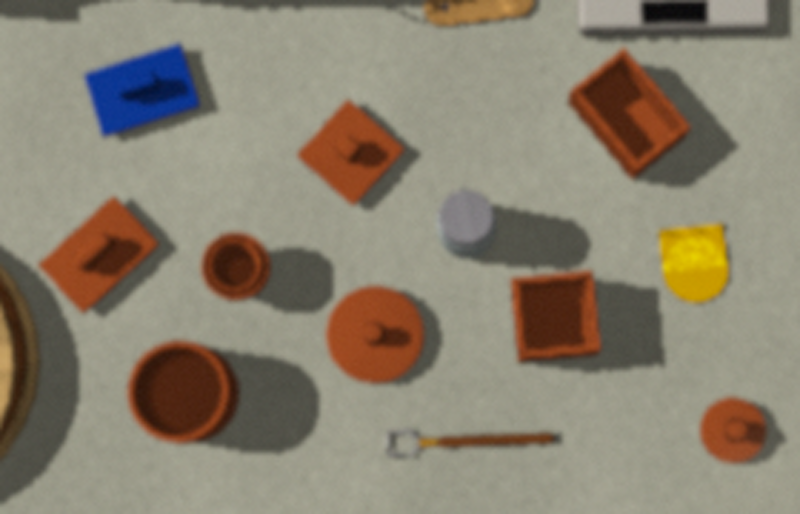

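```bash
cat > h.py <<'E'
import cv2,numpy as np
def load(n): return dict(np.load(n))
def cloud(s):
    K=s["mtx"];T=s["extrinsics"];d=s["z_map"]
    v,u=np.mgrid[0:d.shape[0],0:d.shape[1]]
    P=np.stack([(u-K[0,2])/K[0,0]*d,-(v-K[1,2])/K[1,1]*d,-d],-1)
    W=P@T[:3,:3].T+T[:3,3]; W[d==0]=np.nan; return W
def cast(s,uv,z):
    K=s["mtx"];T=s["extrinsics"];uv=np.asarray(uv,float).reshape(-1,2)
    r=np.c_[(uv[:,0]-K[0,2])/K[0,0],-(uv[:,1]-K[1,2])/K[1,1],-np.ones(len(uv))]@T[:3,:3].T
    return T[:3,3]+r*((z-T[2,3])/r[:,2])[:,None]
def terra(f):
    h=cv2.cvtColor(f,cv2.COLOR_BGR2HSV)
    return ((h[...,0]<14)&(h[...,1]>105)&(h[...,2]>45)).astype(np.uint8)
def R(o):
    from scipy.spatial.transform import Rotation as Q
    return Q.from_euler('xyz',o,degrees=True).as_matrix()
E
python3 - <<'E'
from h import *
for n in ("top0.npz","side0.npz"):
    s=load(n);W=cloud(s);m=terra(s["frame"])
    k,l,st,c=cv2.connectedComponentsWithStats(m)
    fl=W[(~np.isnan(W[...,2]))&(abs(W[...,2])<.012)]
    print(n,"floor z",np.median(fl[:,2]),fl[:,2].std())
    for i in range(1,k):
        if st[i,4]<150: continue
        p=W[l==i];p=p[~np.isnan(p[:,0])]
        print(i,c[i].round(),st[i,4],"z pct",np.percentile(p[:,2],[2,25,50,75,90,98]).round(4),"xy",np.median(p[:,:2],0).round(3))
s=load("top0.npz");W=cloud(s)
for u,v in [(80,230),(283,178),(355,78),(510,155),(363,192),(510,262)]: print(u,v,W[v,u].round(3))
E
```

```text
top0.npz floor z -0.00016595495946902794 0.003551148225546997
2 [209.  71.] 2246 z pct [0.0007 0.0085 0.0721 0.0976 0.1016 0.1143] xy [0.882 0.219]
41 [340. 139.] 1042 z pct [-0.0004  0.006   0.0157  0.0487  0.054   0.0574] xy [ 0.674 -0.168]
42 [243. 153.] 735 z pct [0.0036 0.0142 0.0165 0.0193 0.0231 0.0441] xy [0.637 0.122]
43 [154. 189.] 863 z pct [0.0075 0.0148 0.0175 0.0205 0.0355 0.0457] xy [0.532 0.385]
44 [424. 181.] 520 z pct [-0.0006  0.0073  0.0324  0.0576  0.0615  0.0652] xy [ 0.544 -0.413]
45 [108. 196.] 235 z pct [0.0213 0.0348 0.0371 0.0392 0.0412 0.0434] xy [0.525 0.506]
48 [202. 193.] 445 z pct [0.0064 0.0292 0.0493 0.0564 0.0602 0.0646] xy [0.516 0.241]
49 [314. 210.] 869 z pct [0.0004 0.006  0.0114 0.0625 0.0667 0.0699] xy [ 0.461 -0.088]
50 [251. 217.] 926 z pct [0.0092 0.0144 0.0167 0.0193 0.0222 0.0434] xy [0.445 0.099]
51 [183. 237.] 1086 z pct [0.0003 0.0061 0.0113 0.0656 0.074  0.0781] xy [0.388 0.299]
52 [376. 250.] 417 z pct [0.0071 0.0138 0.0164 0.0195 0.0385 0.0453] xy [ 0.342 -0.266]
side0.npz floor z -0.000255861002997404 0.0023419760761042847
1 [448. 
[... 519 characters left out ...]
]
7 [280. 205.] 1214 z pct [0.0034 0.0192 0.0418 0.0591 0.0654 0.0671] xy [ 0.462 -0.079]
12 [185. 248.] 852 z pct [0.0137 0.0159 0.0169 0.0183 0.0272 0.044 ] xy [0.636 0.127]
15 [258. 264.] 1129 z pct [0.013  0.0158 0.0168 0.018  0.0195 0.0426] xy [0.445 0.105]
18 [206. 295.] 818 z pct [0.0088 0.0337 0.0504 0.0564 0.0599 0.062 ] xy [0.518 0.235]
20 [248. 336.] 2322 z pct [0.004  0.007  0.0335 0.0659 0.0737 0.0754] xy [0.392 0.283]
21 [165. 360.] 1787 z pct [0.0142 0.0162 0.0172 0.0184 0.0342 0.0448] xy [0.531 0.392]
80 230 [0.41  0.59  0.056]
283 178 [0.547 0.001 0.093]
355 78 [ 0.858 -0.218  0.033]
510 155 [ 0.596 -0.625  0.126]
363 192 [ 0.516 -0.236  0.001]
510 262 [ 0.303 -0.644  0.042]
```

```bash
cat >> h.py <<'E'
# name: (approx xy, top z, kind, size)
OBJ={"small_lid":((.342,-.264),.017,"c",.068),"large_lid":((.445,.102),.017,"c",.102),"square_lid":((.637,.124),.017,"r",(.082,.082)),"oblong_lid":((.531,.389),.017,"r",(.108,.072)),
"small_mouth":((.543,-.40),.062,"c",.068),"large_mouth":((.39,.29),.074,"c",.102),"square_mouth":((.461,-.083),.066,"r",(.082,.082)),"oblong_mouth":((.672,-.167),.054,"r",(.108,.072))}
def measure(s,names=OBJ,side=False,tab=OBJ):
    W=cloud(s);m=terra(s["frame"]);C=s["extrinsics"][:3,3];out={}
    for n in names:
        (x,y),z,k,sz=tab[n]
        # silhouette pixels whose cast on the top plane lies near the object & depth near top
        near=(np.hypot(W[...,0]-x,W[...,1]-y)<.08)&(m>0)&(abs(W[...,2]-z)<(.0035 if side else .006))
        v,u=np.nonzero(near); P=cast(s,np.c_[u,v],z)[:,:2]
        h=cv2.convexHull(((P-[x,y])*1000).astype(np.float32))
        if k=="c":
            c,r=cv2.minEnclosingCircle(h); e=cv2.fitEllipse(h) if len(h)>5 else None
            out[n]=(np.array(c)/1000+[x,y],None,2*r/1000)
            print(n,"circ",out[n][0].round(4),"d",round(2*r,1),"ell",(np.array(e[0])/1000+[x,y]).round(4),np.round(e[1],1),len(u))
        else:
            c,(w,hh),a=cv2.minAreaRect(h)
            if w<hh: w,hh,a=hh,w,a+90
            out[n]=(np.array(c)/1000+[x,y],a,(w,hh)); print(n,"rect",out[n][0].round(4),round(w,1),round(hh,1),"long-axis deg",round(((a+90)%180)-90,1),len(u))
    return out
E
python3 - <<'E'
from h import *
for n,sd in (("top0.npz",0),("side0.npz",1)):
    print(n); measure(load(n),side=sd)
E
```

```text
top0.npz
small_lid circ [ 0.342  -0.2673] d 67.0 ell [ 0.3412 -0.2676] [63.6 66.1] 320
large_lid circ [0.4446 0.0988] d 101.6 ell [0.4454 0.0985] [ 98.3 101.9] 781
square_lid rect [0.6372 0.1232] 81.8 80.7 long-axis deg 47.3 608
oblong_lid rect [0.533  0.3875] 106.7 72.4 long-axis deg -47.8 690
small_mouth circ [ 0.541  -0.4065] d 69.1 ell [ 0.5406 -0.4069] [65.8 68.1] 145
large_mouth circ [0.3858 0.2898] d 102.1 ell [0.3856 0.2896] [ 98.9 101.3] 238
square_mouth rect [ 0.4578 -0.0863] 82.2 81.7 long-axis deg 4.6 255
oblong_mouth rect [ 0.669  -0.1669] 107.8 73.1 long-axis deg 38.2 270
side0.npz
small_lid circ [ 0.3436 -0.2644] d 68.9 ell [ 0.343  -0.2651] [65.2 67.2] 205
large_lid circ [0.4469 0.0998] d 102.1 ell [0.447  0.0998] [ 99.1 101. ] 992
square_lid rect [0.6389 0.124 ] 83.0 80.5 long-axis deg -42.7 733
oblong_lid rect [0.5353 0.3875] 108.1 70.6 long-axis deg -47.4 1545
small_mouth circ [ 0.5431 -0.4055] d 70.9 ell [ 0.5427 -0.4053] [64.6 69.5] 72
large_mouth circ [0.3877 0.2905] d 102.0 ell [0.388  0.2907] [100.1 101.3] 491
square_mouth rect [ 0.4602 -0.0854] 85.0 82.2 long-axis deg -85.4 238
oblong_mouth rect [ 0.6715 -0.166 ] 107.5 75.3 long-axis deg 37.3 209
```

```bash
cat >> h.py <<'E'
def plan(x,y,z,psi=None):
    from plant import ctrl
    o=ctrl.get_obs();M=R(o["orientation"]);p=o["tool_pos"]
    a=np.degrees(np.arctan2(M[1,2],M[0,2]))
    print("t",round(o["clock"],2),"tcp",p.round(4),"psi",round(a,1),"tilt x",M[:,0].round(3),"open",round(o["opening"],4),"F",o["force"].round(1),"j",o["joint_pos"].round(0))
    r=0
    if psi is not None:
        d=(a-psi+90)%180-90   # roll about down axis lowers psi
        print("roll",round(d,1),"or",round(d-180*np.sign(d),1)," j6 now",o["joint_pos"][5].round(1))
        r=np.radians(d)
    from scipy.spatial.transform import Rotation as Q
    d=np.array([x,y,z])-p
    print("offset without roll",(M.T@d).round(4)*1000)
    print("offset after small roll",((M@Q.from_rotvec([r,0,0]).as_matrix()).T@d).round(4)*1000)
    r2=r-np.pi*np.sign(r)
    print("offset after other roll",((M@Q.from_rotvec([r2,0,0]).as_matrix()).T@d).round(4)*1000)
E
python3 -c "
from h import *
plan(.534,.3875,.12,42.4)"
```

```text
t 0.1 tcp [0.2204 0.6376 0.2257] psi -109.1 tilt x [-0.    -0.001 -1.   ] open 0.0878 F [-0.5  0.3 -0.2] j [ 87.  21.   1.  -0. -70. -17.]
roll 28.5 or -151.5  j6 now -16.5
offset without roll [106.  378.1 133.7]
offset after small roll [106.  396.  -63.1]
offset after other roll [ 106.  -396.    63.1]
```

Request:
servo_tool([
  {"offset":[0.01,0,0],"roll":9.5,"claw":0},
  {"offset":[0.01,0,0],"roll":9.5,"claw":0},
  {"offset":[0.01,0,0],"roll":9.5,"claw":0},
  {"offset":[0.01,0.05,-0.008],"roll":0,"claw":0},
  {"offset":[0.01,0.05,-0.008],"roll":0,"claw":0},
  {"offset":[0.01,0.05,-0.008],"roll":0,"claw":0},
  {"offset":[0.01,0.05,-0.008],"roll":0,"claw":0},
  {"offset":[0.01,0.05,-0.008],"roll":0,"claw":0},
  {"offset":[0.01,0.05,-0.008],"roll":0,"claw":0},
  {"offset":[0.01,0.05,-0.008],"roll":0,"claw":0},
  {"offset":[0.006,0.046,-0.007],"roll":0,"claw":0},
  {"offset":[0,0,0],"roll":0,"claw":0},
])

```text
clock: 1.6
tool_pos: [0.5358, 0.3853, 0.1191]
orientation: [10.3, 89.9, -127.5]
force: [-1.2, 0.1, 0.5]
opening: 0.0438
```

```bash
python3 -c "
from h import *
plan(.534,.3875,.022,42.4)"
```

```text
t 1.6 tcp [0.5358 0.3853 0.1191] psi -137.8 tilt x [-0.001 -0.002 -1.   ] open 0.0438 F [-1.2  0.1  0.5] j [ 53.  24.  -9.  -0. -57. -10.]
roll -0.2 or 179.8  j6 now -10.4
offset without roll [97.1 -2.9 -0.3]
offset after small roll [97.1 -2.9 -0.4]
offset after other roll [97.1  2.9  0.4]
```

Request:
servo_tool([
  {"offset":[0.03,-0.003,0],"roll":0,"claw":0},
  {"offset":[0.03,0,0],"roll":0,"claw":0},
  {"offset":[0.025,0,0],"roll":0,"claw":0},
  {"offset":[0.012,0,0],"roll":0,"claw":0},
  {"offset":[0,0,0],"roll":0,"claw":-1},
  {"offset":[0,0,0],"roll":0,"claw":-1},
  {"offset":[0,0,0],"roll":0,"claw":-1},
  {"offset":[0,0,0],"roll":0,"claw":-1},
])

```text
clock: 2.6
tool_pos: [0.5326, 0.3909, 0.0247]
orientation: [-173.7, 89.9, 48.7]
force: [-0.9, 0.1, 3.6]
opening: 0.0159
```

```bash
python3 -c "
from h import *
plan(.670,-.1665,.20,-52.2)
from plant import ctrl
for n in ('top','side'):
    s=ctrl.snapshot(n);cv2.imwrite(f'pics/{n}1.png',s['frame'])
    f=s['frame']; f=f[130:250,100:220] if n=='top' else f[280:400,100:240]
    cv2.imwrite(f'pics/{n}1c.png',cv2.resize(f,(560,480),interpolation=cv2.INTER_CUBIC))
"
```

```text
t 2.6 tcp [0.5326 0.3909 0.0247] psi -137.6 tilt x [ 0.001  0.001 -1.   ] open 0.0159 F [-0.9  0.1  3.6] j [ 53.  29. -14.   0. -46. -11.]
roll -85.4 or 94.6  j6 now -10.7
offset without roll [-175.9  504.   274.5]
offset after small roll [-175.9 -232.8  524.6]
offset after other roll [-175.9  232.8 -524.6]
```

View pics/side1c.png

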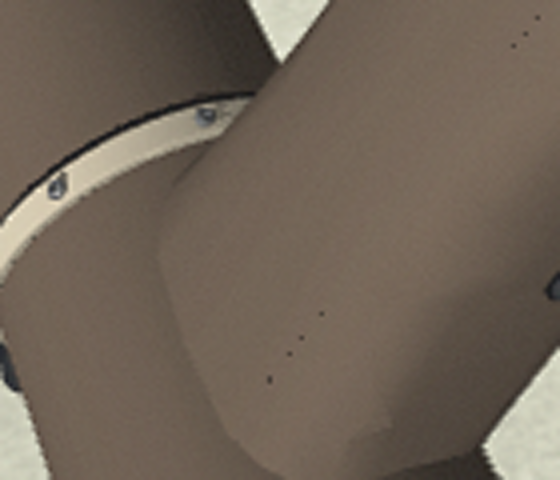

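Request:
servo_tool([
  {"offset":[-0.006,0,0],"roll":0,"claw":-1},
  {"offset":[-0.02,0,0],"roll":9.5,"claw":-1},
  {"offset":[-0.02,0,0],"roll":9.5,"claw":-1},
  {"offset":[-0.02,0,0],"roll":9.5,"claw":-1},
  {"offset":[-0.02,0,0],"roll":9.5,"claw":-1},
  {"offset":[-0.02,0,0],"roll":9.5,"claw":-1},
  {"offset":[-0.02,0,0],"roll":9.5,"claw":-1},
  {"offset":[0,0,0],"roll":9.5,"claw":-1},
  {"offset":[0,0,0],"roll":9.5,"claw":-1},
  {"offset":[0,0,0],"roll":9.5,"claw":-1},
  {"offset":[0,0,0],"roll":9.1,"claw":-1},
])

```text
clock: 4.08
tool_pos: [0.5319, 0.3901, 0.1494]
orientation: [89.5, 90.0, -143.0]
force: [0.9, 0.6, -1.0]
opening: 0.0159
```

Request:
servo_tool([
  {"offset":[0,0.01,-0.0225],"roll":0,"claw":-1},
  {"offset":[0,0.02,-0.045],"roll":0,"claw":-1},
  {"offset":[0,0.02,-0.045],"roll":0,"claw":-1},
  {"offset":[0,0.02,-0.045],"roll":0,"claw":-1},
  {"offset":[0,0.02,-0.045],"roll":0,"claw":-1},
  {"offset":[0,0.02,-0.045],"roll":0,"claw":-1},
  {"offset":[0,0.02,-0.045],"roll":0,"claw":-1},
  {"offset":[0,0.02,-0.045],"roll":0,"claw":-1},
  {"offset":[0,0.02,-0.045],"roll":0,"claw":-1},
  {"offset":[0,0.02,-0.045],"roll":0,"claw":-1},
  {"offset":[0,0.02,-0.045],"roll":0,"claw":-1},
  {"offset":[0,0.02,-0.045],"roll":0,"claw":-1},
])

```text
clock: 5.58
tool_pos: [0.6674, -0.1619, 0.1496]
orientation: [45.1, 90.0, 173.0]
force: [0.8, 0.2, -1.2]
opening: 0.0157
```

```bash
python3 -c "
from h import *
plan(.670,-.1665,.10,-52.2)
from plant import ctrl
for n in ('top','side'):
    s=ctrl.snapshot(n);cv2.imwrite(f'pics/{n}2.png',s['frame']);np.savez(n+'2.npz',**s)
"
```

```text
t 5.58 tcp [ 0.6674 -0.1619  0.1496] psi 127.9 tilt x [-0.  0. -1.] open 0.0157 F [ 0.8  0.2 -1.2] j [  3.  25.  -3.  -0. -62. -55.]
roll 0.1 or -179.9  j6 now -54.6
offset without roll [49.6  0.7 -5.3]
offset after small roll [49.6  0.7 -5.3]
offset after other roll [49.6 -0.7  5.3]
```

View pics/side2.png

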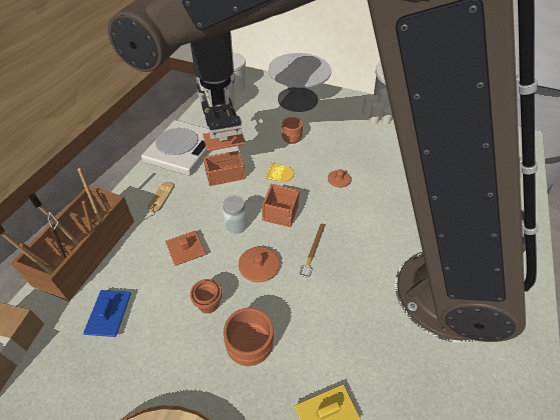

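View pics/top2.png

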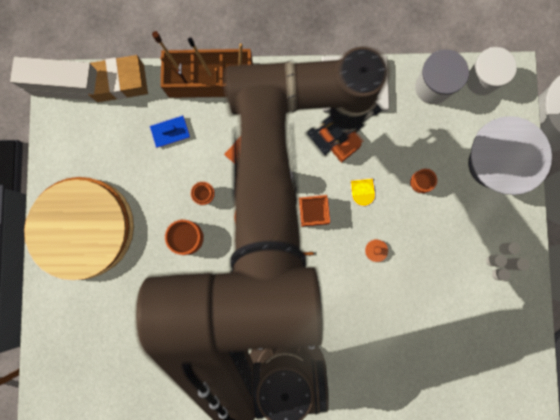

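```bash
python3 - <<'E'
from h import *
t=load('top2.npz');s=load('side2.npz')
a=cv2.resize(s['frame'][110:190,180:270],(540,480),interpolation=cv2.INTER_CUBIC)
cv2.imwrite('pics/c2.png',a)
for n,S in(('top',t),('side',s)):
    W=cloud(S);m=terra(S['frame'])>0
    k=m&(W[...,2]>.10)&(W[...,2]<.20)&(np.hypot(W[...,0]-.667,W[...,1]+.165)<.09)
    P=W[k];print(n,len(P),np.percentile(P[:,2],[2,10,50,90,98]).round(4))
    top=P[abs(P[:,2]-.142)<.005]
    h=((top[:,:2])*1000).astype(np.float32)
    c,wh,an=cv2.minAreaRect(h);print(c,wh,an)
E
```

```text
top 358 [0.1349 0.1375 0.141  0.1441 0.1464]
(653.5660400390625, -166.06072998046875) (96.08627319335938, 68.77974700927734) 37.37161636352539
side 430 [0.1379 0.1393 0.1413 0.1431 0.1466]
(662.8094482421875, -168.90663146972656) (106.24465942382812, 74.35432434082031) 36.89997100830078
```

View pics/c2.png

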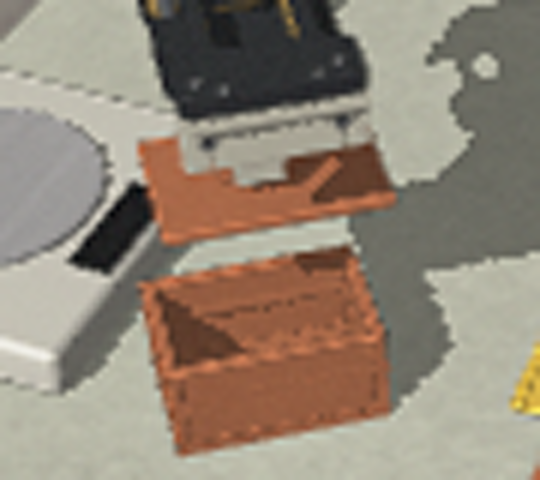

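```bash
python3 - <<'E'
from h import *
t=load('top2.npz');s=load('side2.npz')
e1=np.array([np.cos(np.radians(37.6)),np.sin(np.radians(37.6))]);e2=np.array([-e1[1],e1[0]])
def ext(S,z,tol,c0,lab):
    W=cloud(S);m=terra(S['frame'])>0
    k=m&(abs(W[...,2]-z)<tol)&(np.hypot(W[...,0]-.667,W[...,1]+.167)<.09)
    v,u=np.nonzero(k);P=cast(S,np.c_[u,v],z)[:,:2]
    a=P@e1;b=P@e2
    # robust edges: percentile & per-strip extremes
    print(lab,len(u),"e1",np.percentile(a,[.5,2,98,99.5]).round(4),a.min().round(4),a.max().round(4),"e2",np.percentile(b,[.5,99.5]).round(4),b.min().round(4),b.max().round(4))
for n,tol in(('top',.006),('side',.0035)):
    ext(load(n+'0.npz'),.054,tol,0,n+' jar')
    ext(load(n+'2.npz'),.1413,tol,0,n+' lid')
p=np.array([.6674,-.1619]);print("tcp",p@e1,p@e2)
E
```

```text
top jar 270 e1 [0.3747 0.3752 0.4816 0.4821] 0.3743 0.4824 e2 [-0.5769 -0.5042] -0.5774 -0.5038
top lid 341 e1 [0.3691 0.3698 0.4607 0.4635] 0.3687 0.4645 e2 [-0.563  -0.4958] -0.5644 -0.4956
side jar 209 e1 [0.3772 0.378  0.4836 0.4843] 0.3771 0.4844 e2 [-0.5786 -0.5036] -0.5788 -0.5033
side lid 408 e1 [0.3702 0.3719 0.4741 0.475 ] 0.3692 0.4753 e2 [-0.5726 -0.4991] -0.5741 -0.4986
tcp 0.42999160593963903 -0.5354825756469114
```

Request:
servo_tool([
  {"offset":[0.02,-0.007,-0.006],"roll":0,"claw":-1},
  {"offset":[0.025,0,0],"roll":0,"claw":-1},
  {"offset":[0.015,0,0],"roll":0,"claw":-1},
  {"offset":[0.005,0,0],"roll":0,"claw":-1},
  {"offset":[0,0,0],"roll":0,"claw":-1},
])

```text
clock: 6.3
tool_pos: [0.6772, -0.1595, 0.0845]
orientation: [83.1, 90.0, -149.0]
force: [-0.3, -0.7, -0.9]
opening: 0.0154
```

```bash
cat >> h.py <<'E'
def ext(S,z,tol,xy,ang,lab,rad=.09):
    e1=np.array([np.cos(np.radians(ang)),np.sin(np.radians(ang))]);e2=np.array([-e1[1],e1[0]])
    W=cloud(S);m=terra(S['frame'])>0
    k=m&(abs(W[...,2]-z)<tol)&(np.hypot(W[...,0]-xy[0],W[...,1]-xy[1])<rad)
    v,u=np.nonzero(k)
    if len(u)<9: print(lab,"none");return
    P=(cast(S,np.c_[u,v],z)[:,:2]-xy)*1000
    a=P@e1;b=P@e2
    c,wh,an=cv2.minAreaRect(P.astype(np.float32))
    print(lab,len(u),"e1",np.percentile(a,[.5,99.5]).round(1),"e2",np.percentile(b,[.5,99.5]).round(1),"ang",round(an,1),np.round(wh,1))
def shots(i):
    from plant import ctrl
    for n in ('top','side'):
        s=ctrl.snapshot(n);cv2.imwrite(f'pics/{n}{i}.png',s['frame']);np.savez(f'{n}{i}.npz',**s)
E
python3 - <<'E'
from h import *
shots(3); plan(.670,-.1665,.0693,-52.2)
xy=np.array([.670,-.1665])
for n,tol in(('top',.006),('side',.0035)):
    ext(load(n+'0.npz'),.054,tol,xy,37.6,n+' jar')
    ext(load(n+'3.npz'),.0766,tol,xy,37.6,n+' lid')
s=load('side3.npz')
cv2.imwrite('pics/c3.png',cv2.resize(s['frame'][120:200,180:270],(540,480),interpolation=cv2.INTER_CUBIC))
E
```

```text
t 6.4 tcp [ 0.6778 -0.1597  0.0855] psi 127.9 tilt x [ 0.001 -0.    -1.   ] open 0.0159 F [-0.  -0.1 -1.2] j [  3.  29.  -6.   0. -55. -55.]
roll 0.1 or -179.9  j6 now -54.9
offset without roll [16.2 10.4 -0.6]
offset after small roll [16.2 10.4 -0.6]
offset after other roll [ 16.2 -10.4   0.6]
top jar 270 e1 [-54.5  52.8] e2 [-36.2  36.5] ang 38.2 [107.8  73.1]
top lid 323 e1 [-51.  43.] e2 [-30.6  41.1] ang 38.1 [95.5 72.1]
side jar 209 e1 [-52.   55.1] e2 [-37.9  37.2] ang 37.3 [107.5  75.3]
side lid 345 e1 [-47.8  58.1] e2 [-32.  40.] ang 38.5 [106.7  75.7]
```

View pics/c3.png

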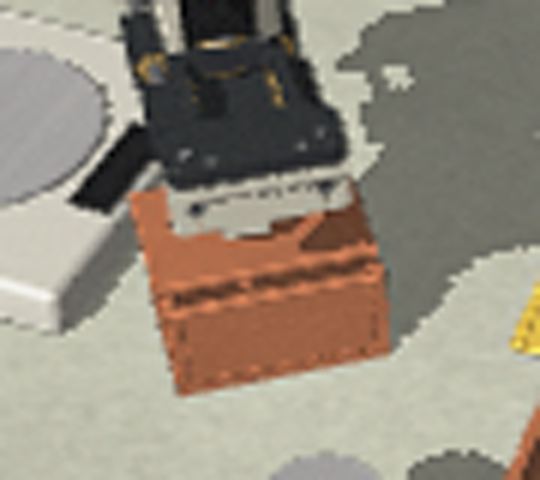

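```bash
python3 - <<'E'
from h import *
xy=np.array([.670,-.1665])
e1=np.array([np.cos(np.radians(37.6)),np.sin(np.radians(37.6))]);e2=np.array([-e1[1],e1[0]])
from plant import ctrl
for i in range(3):
    s=ctrl.snapshot('side');o=ctrl.get_obs()
    d=o['tool_pos'][:2]-xy;print((d@e1*1000).round(1),(d@e2*1000).round(1),o['tool_pos'][2].round(4))
    W=cloud(s);m=terra(s['frame'])>0
    k=m&(W[...,2]>.068)&(np.hypot(W[...,0]-.67,W[...,1]+.1665)<.09)
    z=W[k][:,2];print(np.histogram(z,np.arange(.066,.09,.002)))
t=load('top3.npz');W=cloud(t);m=terra(t['frame'])>0
k=m&(W[...,2]>.06)&(np.hypot(W[...,0]-.67,W[...,1]+.1665)<.09);print(np.histogram(W[k][:,2],np.arange(.06,.09,.002)))
cv2.imwrite('pics/c4.png',cv2.resize(t['frame'][95:175,295:385],(540,480),interpolation=cv2.INTER_CUBIC))
E
```

```text
10.2 0.6 0.0856
(array([  0,   1,   6,  20,  56, 175, 102,  12,   1,   0,   0]), array([0.066, 0.068, 0.07 , 0.072, 0.074, 0.076, 0.078, 0.08 , 0.082,
       0.084, 0.086, 0.088]))
10.2 0.6 0.0855
(array([  0,   2,   1,  16,  58, 152, 125,  16,   0,   0,   0]), array([0.066, 0.068, 0.07 , 0.072, 0.074, 0.076, 0.078, 0.08 , 0.082,
       0.084, 0.086, 0.088]))
10.1 0.6 0.0855
(array([  0,   1,   7,  18,  62, 163, 107,  16,   0,   0,   0]), array([0.066, 0.068, 0.07 , 0.072, 0.074, 0.076, 0.078, 0.08 , 0.082,
       0.084, 0.086, 0.088]))
(array([ 0,  0,  0,  2,  6, 26, 69, 85, 75, 54, 20,  9,  1,  0]), array([0.06 , 0.062, 0.064, 0.066, 0.068, 0.07 , 0.072, 0.074, 0.076,
       0.078, 0.08 , 0.082, 0.084, 0.086, 0.088]))
```

View pics/c4.png

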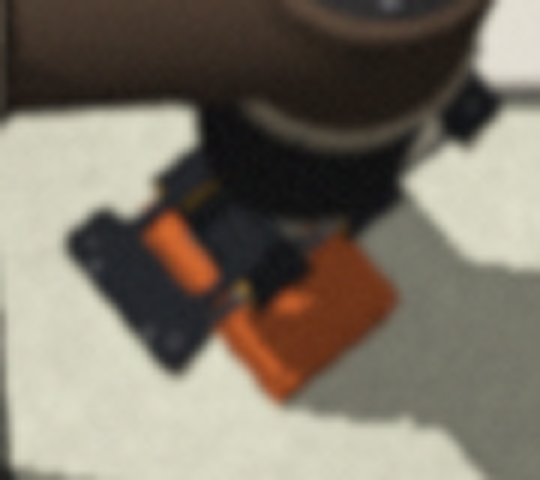

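Request:
servo_tool([
  {"offset":[0,0.0035,-0.004],"roll":0,"claw":-1},
  {"offset":[0,0,0],"roll":0,"claw":-1},
  {"offset":[0.005,0,0],"roll":0,"claw":-1},
  {"offset":[0.005,0,0],"roll":0,"claw":-1},
  {"offset":[0,0,0],"roll":0,"claw":-1},
])

```text
clock: 7.18
tool_pos: [0.6763, -0.1651, 0.0737]
orientation: [49.4, 89.9, 177.2]
force: [0.7, -0.3, -1.2]
opening: 0.0158
```

```bash
python3 - <<'E'
from h import *
shots(4); plan(.670,-.1665,.0693,-52.2)
xy=np.array([.670,-.1665])
for n,tol in(('top',.006),('side',.0035)):
    ext(load(n+'0.npz'),.054,tol,xy,37.6,n+' jar')
    ext(load(n+'4.npz'),.067,tol,xy,37.6,n+' lid')
s=load('side4.npz')
cv2.imwrite('pics/c5.png',cv2.resize(s['frame'][120:200,180:270],(540,480),interpolation=cv2.INTER_CUBIC))
E
```

```text
t 7.28 tcp [ 0.6768 -0.1651  0.0744] psi 127.8 tilt x [-0. -0. -1.] open 0.0163 F [ 0.1 -0.6 -1.3] j [  2.  29.  -7.   0. -54. -54.]
roll 0.0 or -180.0  j6 now -54.4
offset without roll [5.1 6.2 3.1]
offset after small roll [5.1 6.2 3.1]
offset after other roll [ 5.1 -6.2 -3.1]
top jar 270 e1 [-54.5  52.8] e2 [-36.2  36.5] ang 38.2 [107.8  73.1]
top lid 308 e1 [-55.4  38.7] e2 [-33.9  37.5] ang 38.0 [95.6 71.9]
side jar 209 e1 [-52.   55.1] e2 [-37.9  37.2] ang 37.3 [107.5  75.3]
side lid 315 e1 [-51.4  54. ] e2 [-34.6  38. ] ang 37.1 [106.4  73.6]
```

View pics/c5.png

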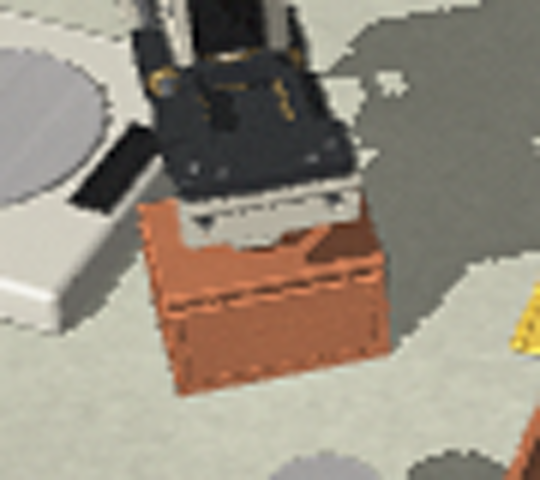

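Request:
servo_tool([
  {"offset":[0.002,0,-0.0015],"roll":0,"claw":-1},
  {"offset":[0.002,0,0],"roll":0,"claw":-1},
  {"offset":[0.0015,0,0],"roll":0,"claw":-1},
  {"offset":[0,0,0],"roll":0,"claw":-1},
  {"offset":[0,0,0],"roll":0,"claw":-1},
])

```text
clock: 7.9
tool_pos: [0.6778, -0.1664, 0.0691]
orientation: [-146.4, 90.0, -18.5]
force: [-0.9, 0.6, -1.0]
opening: 0.0156
```

```bash
cat >> h.py <<'E'
def zplate(n,zlo,zhi,xy,rad=.09):
    S=load(n);W=cloud(S);m=terra(S['frame'])>0
    k=m&(W[...,2]>zlo)&(W[...,2]<zhi)&(np.hypot(W[...,0]-xy[0],W[...,1]-xy[1])<rad)
    z=W[k][:,2];print(n,"z hist",np.histogram(z,np.arange(zlo,zhi,.002))[0],"med",np.median(z).round(4))
E
python3 - <<'E'
from h import *
shots(5); plan(.670,-.1665,.0693,-52.2)
zplate('side5.npz',.05,.08,(.67,-.1665))
E
```

```text
t 8.0 tcp [ 0.6778 -0.1663  0.0691] psi 127.8 tilt x [ 0. -0. -1.] open 0.0156 F [-0.8  0.4 -0.3] j [  2.  30.  -7.   0. -54. -54.]
roll 0.0 or -180.0  j6 now -54.3
offset without roll [-0.2  6.2  4.6]
offset after small roll [-0.2  6.2  4.6]
offset after other roll [-0.2 -6.2 -4.6]
side5.npz z hist [ 27  22  22  18  86 151  83  10   0   0   0   0   0   0] med 0.0605
```

Request:
servo_tool([
  {"offset":[0.001,0,0],"roll":0,"claw":-1},
  {"offset":[0,0,0],"roll":0,"claw":-1},
])

```text
clock: 8.25
tool_pos: [0.6779, -0.1664, 0.0686]
orientation: [-144.7, 90.0, -16.9]
force: [-1.4, 1.1, 3.1]
opening: 0.0158
```

Request:
servo_tool([
  {"offset":[0,0,0],"roll":0,"claw":-0.5},
  {"offset":[0,0,0],"roll":0,"claw":-0.2},
  {"offset":[-0.01,0,0],"roll":0,"claw":-0.2},
  {"offset":[-0.03,0,0],"roll":0,"claw":-0.2},
  {"offset":[-0.03,0,0],"roll":-9.5,"claw":-0.2},
  {"offset":[0,0,0],"roll":0,"claw":-0.2},
  {"offset":[0,0,0],"roll":0,"claw":-0.2},
])

```text
clock: 9.12
tool_pos: [0.6777, -0.1663, 0.1383]
orientation: [-104.9, 90.0, 32.3]
force: [0.0, 0.7, 0.1]
opening: 0.0355
```

```bash
python3 - <<'E'
from h import *
shots(6); plan(.638,.1236,.1,-42.7)
zplate('side6.npz',.05,.09,(.67,-.1665))
s=load('side6.npz')
cv2.imwrite('pics/c6.png',cv2.resize(s['frame'][110:190,180:270],(540,480),interpolation=cv2.INTER_CUBIC))
E
```

```text
t 9.22 tcp [ 0.6772 -0.1663  0.1374] psi 137.3 tilt x [-0.001  0.    -1.   ] open 0.035 F [0.4 0.5 0.7] j [  2.  26.  -3.  -0. -61. -45.]
roll -0.0 or 180.0  j6 now -44.9
offset without roll [  37.5 -186.4  225.4]
offset after small roll [  37.5 -186.5  225.4]
offset after other roll [  37.5  186.5 -225.4]
side6.npz z hist [ 15  22  24  36 146 235  86  12   5   3  14   4  11   8   7   9   7  19
  31] med 0.0609
```

View pics/c6.png

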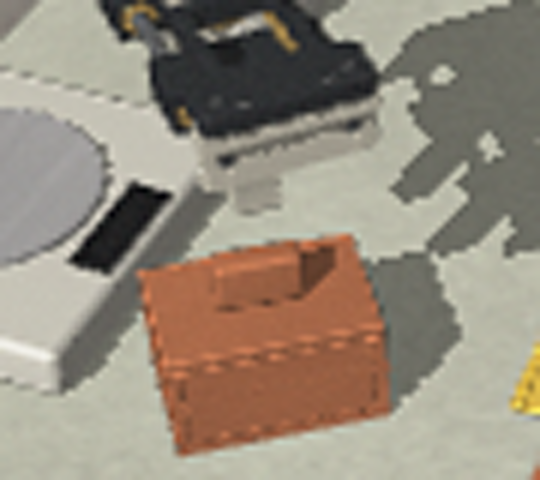

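Request:
servo_tool([
  {"offset":[0,-0.024,0.028],"roll":0,"claw":0.1},
  {"offset":[0,-0.036,0.043],"roll":0,"claw":0.1},
  {"offset":[0,-0.036,0.043],"roll":0,"claw":0.1},
  {"offset":[0,-0.036,0.043],"roll":0,"claw":0.1},
  {"offset":[0,-0.036,0.043],"roll":0,"claw":0.1},
  {"offset":[0.01,-0.018,0.022],"roll":0,"claw":0.1},
  {"offset":[0.02,0,0],"roll":0,"claw":0.1},
  {"offset":[0.007,0,0],"roll":0,"claw":0.1},
  {"offset":[0,0,0],"roll":0,"claw":0.1},
  {"offset":[0,0,0],"roll":0,"claw":0.1},
])

```text
clock: 10.48
tool_pos: [0.6411, 0.1204, 0.1016]
orientation: [-133.3, 90.0, 4.0]
force: [0.3, -0.2, 0.6]
opening: 0.0478
```

```bash
python3 - <<'E'
from h import *
shots(7); plan(.640,.121,.022,-42.7)
s=load('side7.npz')
cv2.imwrite('pics/c7.png',cv2.resize(s['frame'][160:280,120:255],(540,480),interpolation=cv2.INTER_CUBIC))
E
```

```text
t 10.57 tcp [0.6411 0.1205 0.1018] psi 137.3 tilt x [ 0.001  0.    -1.   ] open 0.048 F [ 0.6 -0.  -0.5] j [ 28.  24. -11.   0. -55. -70.]
roll -0.0 or 180.0  j6 now -70.5
offset without roll [79.8  0.5  1.1]
offset after small roll [79.8  0.5  1.1]
offset after other roll [79.8 -0.5 -1.1]
```

View pics/c7.png

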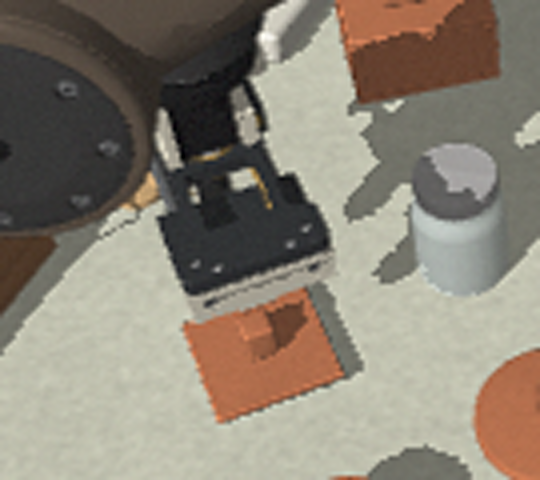

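Request:
servo_tool([
  {"offset":[0.03,0,0.001],"roll":0,"claw":0.1},
  {"offset":[0.03,0,0],"roll":0,"claw":0.1},
  {"offset":[0.014,0,0],"roll":0,"claw":0.1},
  {"offset":[0.005,0,0],"roll":0,"claw":0.1},
  {"offset":[0,0,0],"roll":0,"claw":-0.4},
  {"offset":[0,0,0],"roll":0,"claw":-1},
  {"offset":[0,0,0],"roll":0,"claw":-1},
  {"offset":[0,0,0],"roll":0,"claw":-1},
])

```text
clock: 11.58
tool_pos: [0.6402, 0.1217, 0.0228]
orientation: [-115.7, 89.9, 21.6]
force: [-0.9, 0.4, 3.4]
opening: 0.0211
```

```bash
python3 - <<'E'
from h import *
plan(.459,-.0858,.15,4.6)
E
```

```text
t 11.57 tcp [0.6402 0.1217 0.0228] psi 137.3 tilt x [ 0.001  0.    -1.   ] open 0.0211 F [-0.9  0.4  3.4] j [ 28.  29. -15.   0. -46. -71.]
roll -47.3 or 132.7  j6 now -70.6
offset without roll [-127.5  275.3   -7.4]
offset after small roll [-127.5  192.3  197.2]
offset after other roll [-127.5 -192.3 -197.2]
```

Request:
servo_tool([
  {"offset":[-0.006,0,0],"roll":0,"claw":-1},
  {"offset":[-0.024,0,0],"roll":-9.5,"claw":-1},
  {"offset":[-0.026,0,0],"roll":-9.5,"claw":-1},
  {"offset":[-0.026,0,0],"roll":-9.5,"claw":-1},
  {"offset":[-0.025,0,0],"roll":-9.5,"claw":-1},
  {"offset":[-0.02,0,0],"roll":-9.3,"claw":-1},
  {"offset":[0,0.02,0.0205],"roll":0,"claw":-1},
  {"offset":[0,0.035,0.035],"roll":0,"claw":-1},
  {"offset":[0,0.035,0.035],"roll":0,"claw":-1},
  {"offset":[0,0.035,0.035],"roll":0,"claw":-1},
  {"offset":[0,0.035,0.035],"roll":0,"claw":-1},
  {"offset":[0,0.025,0.025],"roll":0,"claw":-1},
])

```text
clock: 13.08
tool_pos: [0.4681, -0.0791, 0.1494]
orientation: [-116.3, 90.0, 68.3]
force: [0.1, 0.2, -1.2]
opening: 0.021
```

Request:
servo_tool([
  {"offset":[0.02,0.01,0.01],"roll":0,"claw":-1},
  {"offset":[0.02,0,0],"roll":0,"claw":-1},
  {"offset":[0,0,0],"roll":0,"claw":-1},
  {"offset":[0,0,0],"roll":0,"claw":-1},
])

```text
clock: 13.58
tool_pos: [0.4613, -0.0885, 0.1098]
orientation: [166.3, 90.0, -9.1]
force: [0.2, 0.3, -0.6]
opening: 0.0207
```

```bash
python3 - <<'E'
from h import *
shots(8); plan(.459,-.0858,.0788,4.6)
xy=np.array([.459,-.0858])
zplate('side8.npz',.08,.13,xy);zplate('top8.npz',.08,.13,xy)
for n,tol in(('top',.006),('side',.0035)):
    ext(load(n+'0.npz'),.066,tol,xy,4.6,n+' jar',.07)
    ext(load(n+'8.npz'),.1035,tol,xy,4.6,n+' lid',.08)
s=load('side8.npz')
cv2.imwrite('pics/c8.png',cv2.resize(s['frame'][150:240,230:330],(533,480),interpolation=cv2.INTER_CUBIC))
E
```

```text
t 13.68 tcp [ 0.4614 -0.0884  0.1099] psi -175.3 tilt x [ 0.001  0.    -1.   ] open 0.0205 F [ 0.8  0.7 -1.8] j [ 13.   8. -34.   0. -48.  -9.]
roll 0.1 or -179.9  j6 now -8.6
offset without roll [31.1 -2.7  2.3]
offset after small roll [31.1 -2.7  2.3]
offset after other roll [31.1  2.7 -2.3]
side8.npz z hist [  0   0   0   0   0   0   0   0   3  14  58 225 165  24   3   3   7   4
   5   3   5   5   6   7] med 0.1038
top8.npz z hist [0 0 0 0 0 0 0 0 0 3 4 9 6 3 2 0 0 0 0 0 0 0 0 0] med 0.1036
top jar 255 e1 [-42.1  39.8] e2 [-41.2  40.3] ang 4.6 [82.2 81.7]
top lid 26 e1 [-42.2 -24.2] e2 [-27.2  39.3] ang 79.7 [67.5 16.5]
side jar 238 e1 [-39.6  42.3] e2 [-42.1  42.6] ang 4.6 [82.2 85. ]
side lid 464 e1 [-39.   42.1] e2 [-40.6  42.3] ang 4.7 [81.9 84.6]
```

View pics/c8.png

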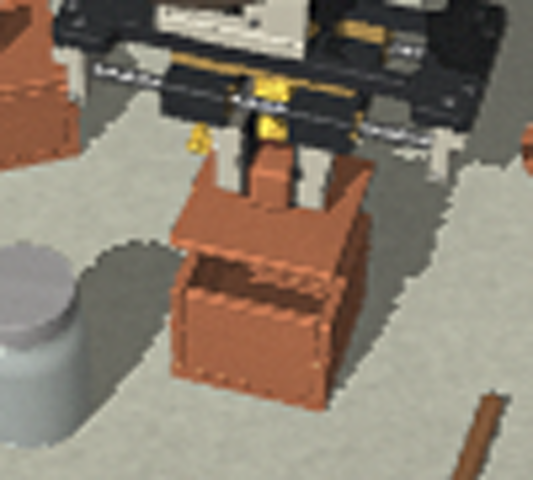

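View pics/top8.png

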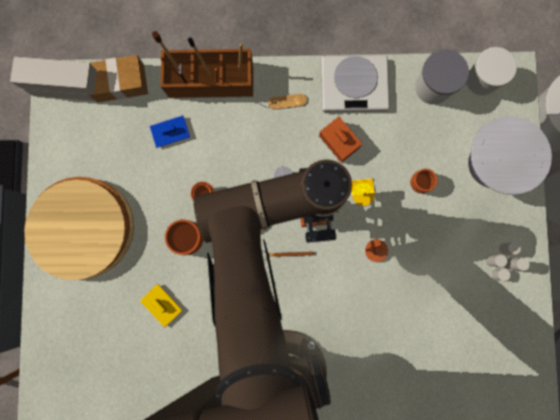

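Request:
servo_tool([
  {"offset":[0.01,0,0],"roll":0,"claw":-1},
  {"offset":[0.008,0,0],"roll":0,"claw":-1},
  {"offset":[0.004,0,0],"roll":0,"claw":-1},
  {"offset":[0.003,0,0],"roll":0,"claw":-1},
  {"offset":[0,0,0],"roll":0,"claw":-1},
])

```text
clock: 14.3
tool_pos: [0.4606, -0.0886, 0.0838]
orientation: [10.2, 90.0, -165.2]
force: [0.9, 0.3, -2.0]
opening: 0.0208
```

Request:
servo_tool([
  {"offset":[0.002,0,0],"roll":0,"claw":-1},
  {"offset":[0.002,0,0],"roll":0,"claw":-1},
  {"offset":[0.001,0,0],"roll":0,"claw":-1},
  {"offset":[0,0,0],"roll":0,"claw":-1},
])

```text
clock: 14.8
tool_pos: [0.4607, -0.0886, 0.079]
orientation: [9.1, 90.0, -166.2]
force: [-0.2, -0.4, -1.2]
opening: 0.0205
```

Request:
servo_tool([
  {"offset":[0.001,0,0],"roll":0,"claw":-1},
  {"offset":[0,0,0],"roll":0,"claw":-1},
])

```text
clock: 15.05
tool_pos: [0.4608, -0.0886, 0.0787]
orientation: [158.2, 90.0, -17.1]
force: [-3.3, 0.6, 6.3]
opening: 0.0207
```

Request:
servo_tool([
  {"offset":[0,0,0],"roll":0,"claw":-0.4},
  {"offset":[0,0,0],"roll":0,"claw":-0.2},
  {"offset":[-0.01,0,0],"roll":0,"claw":-0.2},
  {"offset":[-0.03,0,0],"roll":0,"claw":-0.2},
  {"offset":[-0.03,0,0],"roll":0,"claw":-0.2},
  {"offset":[0,0,0],"roll":0,"claw":0},
  {"offset":[0,0,0],"roll":0,"claw":0},
])

```text
clock: 15.92
tool_pos: [0.4605, -0.0886, 0.1482]
orientation: [-143.1, 90.0, 41.5]
force: [0.3, 0.1, -0.4]
opening: 0.0431
```

```bash
python3 - <<'E'
from h import *
shots(9); plan(.3445,-.268,.1)
xy=np.array([.459,-.0858])
zplate('side9.npz',.06,.1,xy)
ext(load('side9.npz'),.073,.0035,xy,4.6,' lid',.07)
s=load('side9.npz')
cv2.imwrite('pics/c9.png',cv2.resize(s['frame'][150:240,230:330],(533,480),interpolation=cv2.INTER_CUBIC))
E
```

```text
t 16.02 tcp [ 0.4602 -0.0887  0.1475] psi -175.4 tilt x [-0.001 -0.    -1.   ] open 0.0437 F [ 0.5 -0.4 -0. ] j [ 13.   5. -31.  -0. -54.  -9.]
offset without roll [ 47.7 169.4 129.7]
offset after small roll [ 47.7 169.4 129.7]
offset after other roll [ 47.7 169.4 129.7]
side9.npz z hist [ 19  14  16  15  29 203 297  94   7   5   4   6   4   5   5   3   8   4
  12  25] med 0.0725
 lid 615 e1 [-40.2  41.4] e2 [-41.2  42.4] ang 5.2 [82.6 85.1]
```

View pics/c9.png

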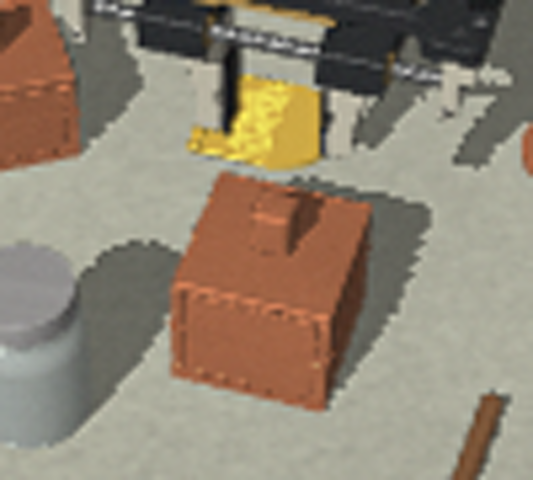

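Request:
servo_tool([
  {"offset":[0,0.017,0.013],"roll":0,"claw":0},
  {"offset":[0,0.034,0.026],"roll":0,"claw":0},
  {"offset":[0,0.034,0.026],"roll":0,"claw":0},
  {"offset":[0,0.034,0.026],"roll":0,"claw":0},
  {"offset":[0,0.034,0.026],"roll":0,"claw":0},
  {"offset":[0.02,0.016,0.013],"roll":0,"claw":0},
  {"offset":[0.028,0,0],"roll":0,"claw":0},
  {"offset":[0,0,0],"roll":0,"claw":0},
  {"offset":[0,0,0],"roll":0,"claw":0},
])

```text
clock: 17.15
tool_pos: [0.3448, -0.2678, 0.1006]
orientation: [48.3, 90.0, -127.1]
force: [0.8, -0.1, 0.1]
opening: 0.044
```

```bash
python3 - <<'E'
from h import *
shots(10); plan(.3445,-.268,.023)
s=load('side10.npz')
cv2.imwrite('pics/c10.png',cv2.resize(s['frame'][120:220,280:400],(576,480),interpolation=cv2.INTER_CUBIC))
E
```

```text
t 17.25 tcp [ 0.3455 -0.2677  0.101 ] psi -175.3 tilt x [ 0.001 -0.001 -1.   ] open 0.0438 F [-0.2 -0.4 -0. ] j [-12.   5. -38.   0. -46.  16.]
offset without roll [78.   0.2  1.1]
offset after small roll [78.   0.2  1.1]
offset after other roll [78.   0.2  1.1]
```

View pics/c10.png

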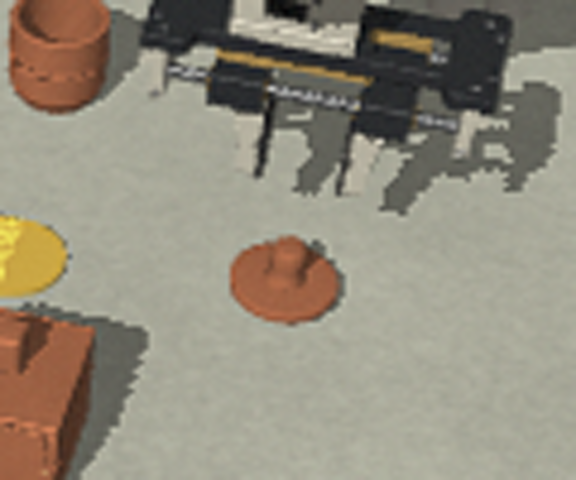

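Knob (at ~290,255 in the crop) sits centred under the open jaws; descend and grip.

Request:
servo_tool([
  {"offset":[0.03,0,0.001],"roll":0,"claw":0},
  {"offset":[0.03,0,0],"roll":0,"claw":0},
  {"offset":[0.013,0,0],"roll":0,"claw":0},
  {"offset":[0.005,0,0],"roll":0,"claw":0},
  {"offset":[0,0,0],"roll":0,"claw":-0.4},
  {"offset":[0,0,0],"roll":0,"claw":-1},
  {"offset":[0,0,0],"roll":0,"claw":-1},
  {"offset":[0,0,0],"roll":0,"claw":-1},
])

```text
clock: 18.25
tool_pos: [0.3443, -0.2678, 0.0227]
orientation: [157.2, 89.9, -18.1]
force: [-0.9, 2.3, 6.4]
opening: 0.0209
```

```bash
python3 - <<'E'
from h import *
plan(.5435,-.4085,.12)
E
```

```text
t 18.25 tcp [ 0.3443 -0.2678  0.0227] psi -175.4 tilt x [ 0.001 -0.    -1.   ] open 0.0209 F [-0.9  2.3  6.4] j [-12.  13. -43.   0. -34.  16.]
offset without roll [ -97.1  156.4 -187.3]
offset after small roll [ -97.1  156.4 -187.3]
offset after other roll [ -97.1  156.4 -187.3]
```

Request:
servo_tool([
  {"offset":[-0.006,0,0],"roll":0,"claw":-1},
  {"offset":[-0.03,0,0],"roll":0,"claw":-1},
  {"offset":[-0.04,0,0],"roll":0,"claw":-1},
  {"offset":[-0.03,0.01,-0.012],"roll":0,"claw":-1},
  {"offset":[0,0.027,-0.032],"roll":0,"claw":-1},
  {"offset":[0,0.027,-0.032],"roll":0,"claw":-1},
  {"offset":[0,0.027,-0.032],"roll":0,"claw":-1},
  {"offset":[0,0.027,-0.032],"roll":0,"claw":-1},
  {"offset":[0,0.027,-0.032],"roll":0,"claw":-1},
  {"offset":[0,0.011,-0.0155],"roll":0,"claw":-1},
  {"offset":[0,0,0],"roll":0,"claw":-1},
  {"offset":[0,0,0],"roll":0,"claw":-1},
])

```text
clock: 19.75
tool_pos: [0.5425, -0.4075, 0.1279]
orientation: [-41.8, 89.9, 142.8]
force: [-0.2, -0.5, -0.8]
opening: 0.0216
```

```bash
python3 - <<'E'
from h import *
shots(11); plan(.5435,-.4085,.0752)
xy=np.array([.542,-.406])
zplate('side11.npz',.08,.15,xy);zplate('top11.npz',.08,.15,xy)
for n,tol in(('top',.006),('side',.004)):
    ext(load(n+'0.npz'),.062,tol,xy,0,n+' jar',.06)
    ext(load(n+'11.npz'),.118,tol,xy,0,n+' lid',.07)
s=load('side11.npz');t=load('top11.npz')
cv2.imwrite('pics/c11.png',np.hstack([cv2.resize(s['frame'][80:160,240:340],(400,320),interpolation=cv2.INTER_CUBIC),cv2.resize(t['frame'][140:220,380:480],(400,320),interpolation=cv2.INTER_CUBIC)]))
E
```

```text
t 19.85 tcp [ 0.5426 -0.4075  0.1284] psi -175.4 tilt x [ 0.  0. -1.] open 0.0211 F [-0.7  0.8 -0. ] j [-20.  25.  -6.  -0. -59.  25.]
offset without roll [53.2  1.1 -0.8]
offset after small roll [53.2  1.1 -0.8]
offset after other roll [53.2  1.1 -0.8]
side11.npz z hist [ 0  0  0  0  0  0  0  0  0  0  0  0  0  0  0  0  0  3 12 29 46 41 13  2
  5  4  5  2  3  2  4  8  4 10] med 0.1225
top11.npz z hist [ 0  0  0  0  0  0  0  0  0  0  0  0  0  0  0  0  3  6 13 32 30 29  7  2
  0  1  0  0  0  1  0  1  3  2] med 0.1208
top jar 145 e1 [-33.7  30.5] e2 [-34.6  32.2] ang 89.1 [68.7 64. ]
top lid 113 e1 [-30.   23.1] e2 [ 8.6 31.3] ang 87.6 [22.  53.3]
side jar 80 e1 [-32.1  33.6] e2 [-33.9  34. ] ang 52.8 [64.7 67.5]
side lid 90 e1 [-31.7  31.9] e2 [-27.7  32.2] ang 28.0 [66.8 49.4]
```

View pics/c11.png

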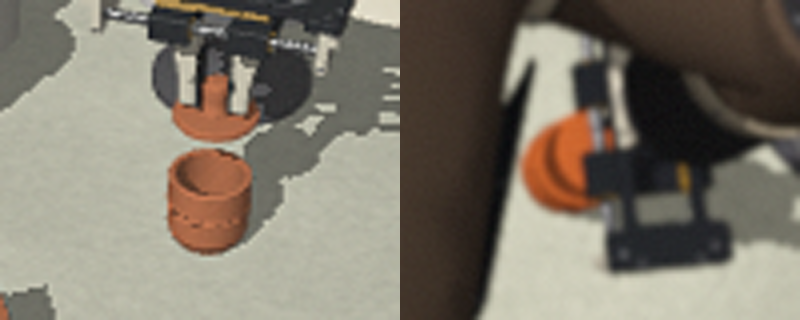

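Request:
servo_tool([
  {"offset":[0.015,0,0],"roll":0,"claw":-1},
  {"offset":[0.015,0,0],"roll":0,"claw":-1},
  {"offset":[0.005,0,0],"roll":0,"claw":-1},
  {"offset":[0,0,0],"roll":0,"claw":-1},
  {"offset":[0,0,0],"roll":0,"claw":-1},
])

```text
clock: 20.48
tool_pos: [0.5435, -0.4082, 0.0934]
orientation: [133.3, 90.0, -42.1]
force: [-0.4, -0.5, -1.2]
opening: 0.0214
```

```bash
cat >> h.py <<'E'
def circ(n,z,tol,xy,d,lab,rad=.07):
    from scipy.optimize import least_squares
    S=load(n);W=cloud(S);m=terra(S['frame'])>0
    k=m&(abs(W[...,2]-z)<tol)&(np.hypot(W[...,0]-xy[0],W[...,1]-xy[1])<rad)
    v,u=np.nonzero(k);P=(cast(S,np.c_[u,v],z)[:,:2]-xy)*1000
    a=np.degrees(np.arctan2(P[:,1],P[:,0]))
    # outer boundary per 12-degree sector, only where it reaches near the known radius
    B=[]
    for s in range(-180,180,12):
        q=P[(a>=s)&(a<s+12)]
        if len(q):
            b=q[np.argmax(np.hypot(*q.T))]
            if abs(np.hypot(*b)-d/2)<6: B.append(b)
    B=np.array(B)
    f=least_squares(lambda c:np.hypot(B[:,0]-c[0],B[:,1]-c[1])-d/2+1,[0,0],loss='soft_l1',x_scale=1)
    print(lab,len(B),"centre mm",f.x.round(1),"resid",np.abs(f.fun).mean().round(2))
E
python3 - <<'E'
from h import *
shots(12); plan(.5435,-.4085,.0752)
xy=np.array([.542,-.406])
zplate('side12.npz',.07,.11,xy);zplate('top12.npz',.07,.11,xy)
for n,tol in(('top',.006),('side',.0045)):
    circ(n+'0.npz',.062,tol,xy,68,n+' jar')
    circ(n+'12.npz',.0875,tol,xy,68,n+' lid')
    ext(load(n+'0.npz'),.062,tol,xy,0,n+' jar',.06)
    ext(load(n+'12.npz'),.0875,tol,xy,0,n+' lid',.07)
s=load('side12.npz');t=load('top12.npz')
cv2.imwrite('pics/c12.png',np.hstack([cv2.resize(s['frame'][80:160,240:340],(400,320),interpolation=cv2.INTER_CUBIC),cv2.resize(t['frame'][140:220,380:480],(400,320),interpolation=cv2.INTER_CUBIC)]))
E
```

```text
t 20.57 tcp [ 0.5436 -0.4081  0.0936] psi -175.4 tilt x [ 0.001 -0.    -1.   ] open 0.0211 F [0.4 0.6 0.6] j [-21.  27.  -8.   0. -55.  25.]
offset without roll [18.4  0.3  0.2]
offset after small roll [18.4  0.3  0.2]
offset after other roll [18.4  0.3  0.2]
side12.npz z hist [ 0  0  0  1  1 11 10 34 53 22  8  6  2  4  5  3  2  3  5] med 0.0873
top12.npz z hist [ 0  0  0  1  3 11 14 31 21 23  7  2  1  0  0  1  0  0  0] med 0.0859
top jar 30 centre mm [-1.5 -0.9] resid 0.58
top lid 10 centre mm [-2.1 -1.2] resid 0.56
top jar 145 e1 [-33.7  30.5] e2 [-34.6  32.2] ang 89.1 [68.7 64. ]
top lid 103 e1 [-28.4  23.1] e2 [ 9. 32.] ang 87.6 [22.5 51.6]
side jar 30 centre mm [0.9 1.3] resid 1.18
side lid 18 centre mm [0.8 0.1] resid 1.08
side jar 94 e1 [-32.   33.5] e2 [-33.8  36.3] ang 22.4 [65.  68.4]
side lid 123 e1 [-31.9  31.2] e2 [-14.5  34.5] ang 16.9 [64.  40.7]
```

View pics/c12.png

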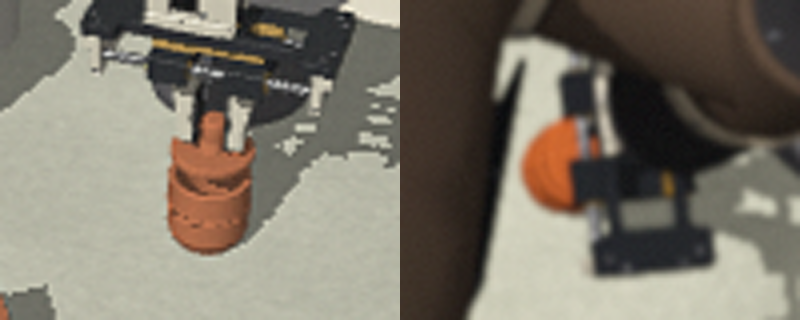

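Request:
servo_tool([
  {"offset":[0.006,0,0],"roll":0,"claw":-1},
  {"offset":[0.004,0,0],"roll":0,"claw":-1},
  {"offset":[0.003,0,0],"roll":0,"claw":-1},
  {"offset":[0,0,0],"roll":0,"claw":-1},
])

```text
clock: 21.08
tool_pos: [0.5431, -0.4079, 0.0796]
orientation: [-28.8, 90.0, 155.9]
force: [-0.6, -0.5, -0.3]
opening: 0.0208
```

Request:
servo_tool([
  {"offset":[0.002,0,0],"roll":0,"claw":-1},
  {"offset":[0.002,0,0],"roll":0,"claw":-1},
  {"offset":[0.001,0,0],"roll":0,"claw":-1},
  {"offset":[0,0,0],"roll":0,"claw":-1},
])

```text
clock: 21.58
tool_pos: [0.5433, -0.408, 0.075]
orientation: [-26.0, 90.0, 158.6]
force: [-0.0, -0.0, -0.7]
opening: 0.0211
```

Request:
servo_tool([
  {"offset":[0.001,0,0],"roll":0,"claw":-1},
  {"offset":[0,0,0],"roll":0,"claw":-1},
])

```text
clock: 21.82
tool_pos: [0.5434, -0.408, 0.0748]
orientation: [131.3, 90.0, -44.1]
force: [-1.5, 2.1, 4.9]
opening: 0.0215
```

Request:
servo_tool([
  {"offset":[0,0,0],"roll":0,"claw":-0.4},
  {"offset":[0,0,0],"roll":0,"claw":-0.2},
  {"offset":[-0.01,0,0],"roll":0,"claw":-0.2},
  {"offset":[-0.03,0,0],"roll":0,"claw":-0.2},
  {"offset":[-0.04,0,0],"roll":0,"claw":-0.2},
  {"offset":[0,0,0],"roll":0,"claw":0},
  {"offset":[0,0,0],"roll":0,"claw":0},
])

```text
clock: 22.7
tool_pos: [0.5432, -0.4078, 0.1544]
orientation: [-174.7, 90.0, 9.9]
force: [-0.7, -0.2, -0.9]
opening: 0.0429
```

```bash
python3 - <<'E'
from h import *
shots(13); plan(.447,.097,.12)
xy=np.array([.542,-.406])
zplate('side13.npz',.05,.11,xy)
circ('side13.npz',.069,.0045,xy,68,' lid')
s=load('side13.npz');t=load('top13.npz')
cv2.imwrite('pics/c13.png',np.hstack([cv2.resize(s['frame'][80:160,240:340],(400,320),interpolation=cv2.INTER_CUBIC),cv2.resize(t['frame'][140:220,380:480],(400,320),interpolation=cv2.INTER_CUBIC)]))
E
```

```text
t 22.8 tcp [ 0.5427 -0.4077  0.1532] psi -175.4 tilt x [-0.001  0.001 -1.   ] open 0.0434 F [-0.1  0.3  0. ] j [-21.  24.  -4.  -0. -62.  25.]
offset without roll [  33.7 -510.7   54.7]
offset after small roll [  33.7 -510.7   54.7]
offset after other roll [  33.7 -510.7   54.7]
side13.npz z hist [12 11  7 15 10 10  9 26 57 62 26  9  6  1  3  3  2  3  6  3  5  6 11  2
  0  0  0  0  0] med 0.0678
 lid 27 centre mm [0.2 1.1] resid 1.2
```

View pics/c13.png

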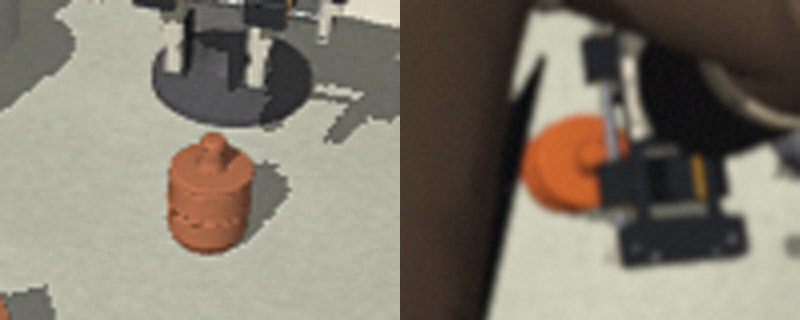

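Small lid is seated, level and centred. On to the large lid.

Request:
servo_tool([
  {"offset":[0,-0.03,0.003],"roll":0,"claw":0},
  {"offset":[0,-0.05,0.0055],"roll":0,"claw":0},
  {"offset":[0,-0.05,0.0055],"roll":0,"claw":0},
  {"offset":[0,-0.05,0.0055],"roll":0,"claw":0},
  {"offset":[0,-0.05,0.0055],"roll":0,"claw":0},
  {"offset":[0,-0.05,0.0055],"roll":0,"claw":0},
  {"offset":[0,-0.05,0.0055],"roll":0,"claw":0},
  {"offset":[0,-0.05,0.0055],"roll":0,"claw":0},
  {"offset":[0,-0.05,0.0055],"roll":0,"claw":0},
  {"offset":[0,-0.05,0.0055],"roll":0,"claw":0},
  {"offset":[0.01,-0.03,0.002],"roll":0,"claw":0},
  {"offset":[0.04,0,0],"roll":0,"claw":0},
])

```text
clock: 24.3
tool_pos: [0.449, 0.0987, 0.1049]
orientation: [-154.3, 89.7, 30.5]
force: [0.7, 0.0, -0.9]
opening: 0.0441
```

Request:
servo_tool([
  {"offset":[0,0,0],"roll":0,"claw":0},
  {"offset":[0,0,0],"roll":0,"claw":0},
])

```text
clock: 24.55
tool_pos: [0.4481, 0.0957, 0.1046]
orientation: [72.5, 90.0, -102.8]
force: [0.6, 0.6, 0.5]
opening: 0.0438
```

```bash
python3 - <<'E'
from h import *
shots(14); plan(.447,.097,.023)
s=load('side14.npz')
cv2.imwrite('pics/c14.png',cv2.resize(s['frame'][200:300,200:320],(576,480),interpolation=cv2.INTER_CUBIC))
E
```

```text
t 24.65 tcp [0.4486 0.0959 0.1052] psi -175.4 tilt x [ 0.001  0.001 -1.   ] open 0.0439 F [ 0.3  1.1 -0.2] j [ 37.   7. -35.   0. -48. -32.]
offset without roll [82.2 -1.1  1.6]
offset after small roll [82.2 -1.1  1.6]
offset after other roll [82.2 -1.1  1.6]
```

View pics/c14.png

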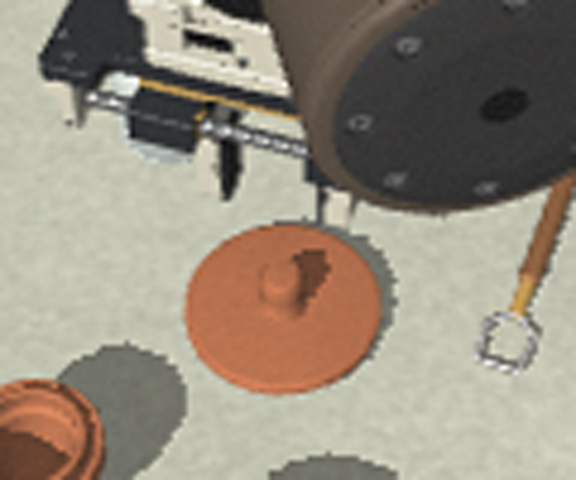

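Request:
servo_tool([
  {"offset":[0.03,-0.001,0.0015],"roll":0,"claw":0},
  {"offset":[0.03,0,0],"roll":0,"claw":0},
  {"offset":[0.016,0,0],"roll":0,"claw":0},
  {"offset":[0.006,0,0],"roll":0,"claw":0},
  {"offset":[0,0,0],"roll":0,"claw":-0.4},
  {"offset":[0,0,0],"roll":0,"claw":-1},
  {"offset":[0,0,0],"roll":0,"claw":-1},
  {"offset":[0,0,0],"roll":0,"claw":-1},
])

```text
clock: 25.65
tool_pos: [0.4468, 0.0972, 0.0229]
orientation: [-156.8, 89.9, 27.8]
force: [-0.2, 0.1, 7.1]
opening: 0.0212
```

```bash
python3 - <<'E'
from h import *
plan(.388,.288,.135)
E
```

```text
t 25.65 tcp [0.4468 0.0972 0.0229] psi -175.3 tilt x [ 0.001  0.001 -1.   ] open 0.0212 F [-0.2  0.1  7.1] j [ 37.  14. -41.   0. -35. -32.]
offset without roll [-112.1 -195.    43. ]
offset after small roll [-112.1 -195.    43. ]
offset after other roll [-112.1 -195.    43. ]
```

Request:
servo_tool([
  {"offset":[-0.006,0,0],"roll":0,"claw":-1},
  {"offset":[-0.03,0,0],"roll":0,"claw":-1},
  {"offset":[-0.04,0,0],"roll":0,"claw":-1},
  {"offset":[-0.036,-0.02,0.005],"roll":0,"claw":-1},
  {"offset":[0,-0.04,0.009],"roll":0,"claw":-1},
  {"offset":[0,-0.04,0.009],"roll":0,"claw":-1},
  {"offset":[0,-0.04,0.009],"roll":0,"claw":-1},
  {"offset":[0,-0.04,0.009],"roll":0,"claw":-1},
  {"offset":[0,-0.015,0.002],"roll":0,"claw":-1},
  {"offset":[0,0,0],"roll":0,"claw":-1},
  {"offset":[0,0,0],"roll":0,"claw":-1},
])

```text
clock: 27.02
tool_pos: [0.3875, 0.2868, 0.1339]
orientation: [45.7, 90.0, -129.7]
force: [0.9, -0.6, -1.4]
opening: 0.0212
```

Request:
servo_tool([
  {"offset":[0.015,0,0],"roll":0,"claw":-1},
  {"offset":[0.01,0,0],"roll":0,"claw":-1},
  {"offset":[0,0,0],"roll":0,"claw":-1},
  {"offset":[0,0,0],"roll":0,"claw":-1},
])

```text
clock: 27.52
tool_pos: [0.3878, 0.2876, 0.109]
orientation: [86.9, 90.0, -88.4]
force: [0.2, -0.3, -1.6]
opening: 0.0213
```

```bash
cat > look.py <<'E'
from h import *
import sys
i=int(sys.argv[1]);z=float(sys.argv[2])
shots(i); plan(.388,.288,.0872)
xy=np.array([.387,.290])
zplate(f'side{i}.npz',.07,.13,xy);zplate(f'top{i}.npz',.07,.13,xy)
for n,tol in(('top',.006),('side',.0045)):
    circ(n+'0.npz',.074,tol,xy,102,n+' jar')
    circ(f'{n}{i}.npz',z,tol,xy,102,n+' lid')
s=load(f'side{i}.npz');t=load(f'top{i}.npz')
cv2.imwrite(f'pics/c{i}.png',np.hstack([cv2.resize(s['frame'][280:380,190:315],(400,320),interpolation=cv2.INTER_CUBIC),cv2.resize(t['frame'][195:275,130:230],(400,320),interpolation=cv2.INTER_CUBIC)]))
E
python3 look.py 15 .105
```

```text
t 27.62 tcp [0.3878 0.2879 0.1093] psi -175.4 tilt x [ 0.  0. -1.] open 0.0212 F [ 0.9 -0.9 -1.8] j [ 60.   9. -32.   0. -49. -55.]
offset without roll [22.1 -0.1 -0.2]
offset after small roll [22.1 -0.1 -0.2]
offset after other roll [22.1 -0.1 -0.2]
side15.npz z hist [ 40  98  70   6   0   0   0   0   0   0   0   0   4  10  40 235 497 202
  17   6   4   5   2   2   2   1   1   4   9] med 0.1026
top15.npz z hist [11  9  9  2  2  1  0  0  0  0  1  0  6  9 36 74 72 46 30 12  2  0  0  0
  0  0  0  0  0] med 0.102
top jar 30 centre mm [-1.3 -0.3] resid 0.55
top lid 15 centre mm [-1.8 -1.5] resid 0.65
side jar 30 centre mm [0.8 0.9] resid 0.58
side lid 18 centre mm [-0.7  0.5] resid 0.55
```

View pics/c15.png

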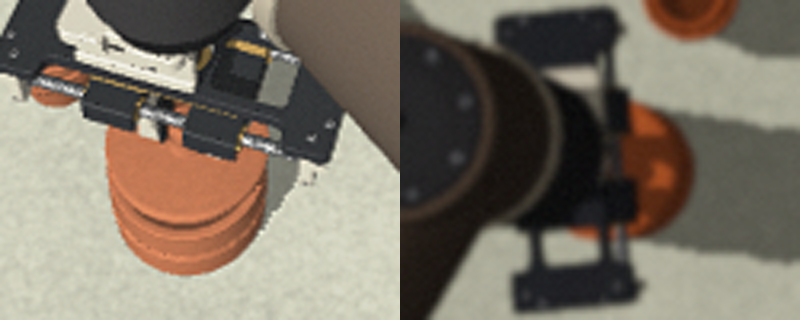

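```bash
python3 - <<'E'
from h import *
xy=np.array([.387,.290])
for n,tol in(('top',.006),('side',.0045)): circ(f'{n}15.npz',.103,tol,xy,102,n+' lid')
E
```

```text
top lid 15 centre mm [-2.  -1.7] resid 0.68
side lid 19 centre mm [-0.3  0.5] resid 0.8
```

Request:
servo_tool([
  {"offset":[0.006,-0.001,-0.001],"roll":0,"claw":-1},
  {"offset":[0.005,0,0],"roll":0,"claw":-1},
  {"offset":[0.003,0,0],"roll":0,"claw":-1},
  {"offset":[0.002,0,0],"roll":0,"claw":-1},
  {"offset":[0,0,0],"roll":0,"claw":-1},
])

```text
clock: 28.25
tool_pos: [0.3885, 0.2887, 0.0929]
orientation: [60.4, 90.0, -114.9]
force: [0.3, 0.3, -1.2]
opening: 0.0214
```

Request:
servo_tool([
  {"offset":[0.002,0,0],"roll":0,"claw":-1},
  {"offset":[0.002,0,0],"roll":0,"claw":-1},
  {"offset":[0.001,0,0],"roll":0,"claw":-1},
  {"offset":[0,0,0],"roll":0,"claw":-1},
])

```text
clock: 28.75
tool_pos: [0.3885, 0.2888, 0.088]
orientation: [54.9, 90.0, -120.5]
force: [0.8, -1.1, -1.4]
opening: 0.0216
```

Request:
servo_tool([
  {"offset":[0.001,0,0],"roll":0,"claw":-1},
  {"offset":[0,0,0],"roll":0,"claw":-1},
])

```text
clock: 29.0
tool_pos: [0.3885, 0.2888, 0.087]
orientation: [118.3, 90.0, -57.1]
force: [0.3, 0.0, -0.3]
opening: 0.0211
```

Request:
servo_tool([
  {"offset":[0.0007,0,0],"roll":0,"claw":-1},
  {"offset":[0,0,0],"roll":0,"claw":-1},
])

```text
clock: 29.25
tool_pos: [0.3885, 0.2888, 0.0869]
orientation: [-153.2, 90.0, 31.4]
force: [-2.5, -0.8, 4.6]
opening: 0.0211
```

Contact at the expected seated height. Release, rise and retreat.

Request:
servo_tool([
  {"offset":[0,0,0],"roll":0,"claw":-0.4},
  {"offset":[0,0,0],"roll":0,"claw":-0.2},
  {"offset":[-0.01,0,0],"roll":0,"claw":-0.2},
  {"offset":[-0.03,0,0],"roll":0,"claw":-0.2},
  {"offset":[-0.05,0,0],"roll":0,"claw":-0.2},
  {"offset":[-0.05,0,0],"roll":0,"claw":0},
  {"offset":[0,-0.05,0],"roll":0,"claw":0},
  {"offset":[0,-0.06,0],"roll":0,"claw":0},
  {"offset":[0,-0.06,0],"roll":0,"claw":0},
  {"offset":[0,-0.06,0],"roll":0,"claw":0},
  {"offset":[0,-0.06,0],"roll":0,"claw":0},
  {"offset":[0,0,0],"roll":0,"claw":0},
])

```text
clock: 30.75
tool_pos: [0.3641, 0.5811, 0.2248]
orientation: [71.1, 89.9, -104.1]
force: [-0.0, -2.7, -0.3]
opening: 0.0436
```

```bash
python3 look.py 16 .081; python3 - <<'E'
from h import *
N={"small_mouth":.069,"large_mouth":.081,"square_mouth":.073,"oblong_mouth":.061}
for n,sd in (("top16.npz",0),("side16.npz",1)):
    tab={k:(OBJ[k][0],z)+OBJ[k][2:] for k,z in N.items()}
    print(n);measure(load(n),names=N,side=sd,tab=tab)
E
```

```text
t 30.85 tcp [0.3648 0.5781 0.2259] psi -175.3 tilt x [-0.    -0.001 -1.   ] open 0.044 F [ 0.4 -0.7  0.3] j [ 74.  21.   2.  -0. -71. -69.]
offset without roll [139.  290.8   0.4]
offset after small roll [139.  290.8   0.4]
offset after other roll [139.  290.8   0.4]
side16.npz z hist [ 28  19  18  50 457 934 283  22   7   4   7   5   2   2   6   7  13  26
  36  16   0   0   0   0   0   0   0   0   0] med 0.0808
top16.npz z hist [  6  11  48 113 184 215 222  89  31  10   4   0   1   1   2   3  10  13
  13   9   4   0   0   0   0   0   0   0   0] med 0.0812
top jar 30 centre mm [-1.3 -0.3] resid 0.55
top lid 30 centre mm [-0.9 -1. ] resid 0.8
side jar 30 centre mm [0.8 0.9] resid 0.58
side lid 30 centre mm [0.9 0.6] resid 0.52
top16.npz
small_mouth circ [ 0.5395 -0.4078] d 67.2 ell [ 0.5397 -0.4074] [65.1 66. ] 344
large_mouth circ [0.3854 0.2899] d 101.6 ell [0.3861 0.2888] [ 97.9 100.5] 874
square_mouth rect [ 0.4573 -0.0861] 81.7 81.5 long-axis deg 4.7 715
oblong_mouth rect [ 0.6688 -0.1674] 108.2 73.5 long-axis deg 38.2 756
side16.npz
small_mouth circ [ 0.5418 -0.4053] d 67.5 ell [ 0.5412 -0.4058] [62.3 67.2] 154
large_mouth circ [0.3875 0.2902] d 101.7 ell [0.3881 0.2905] [ 99.6 101. ] 1707
square_mouth rect [ 0.4596 -0.0849] 84.9 81.9 long-axis deg -85.1 613
oblong_mouth rect [ 0.6719 -0.1667] 106.5 75.2 long-axis deg 38.5 487
```

View pics/side16.png

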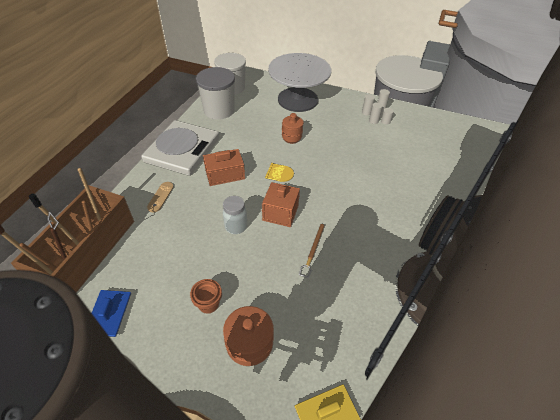

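View pics/top16.png

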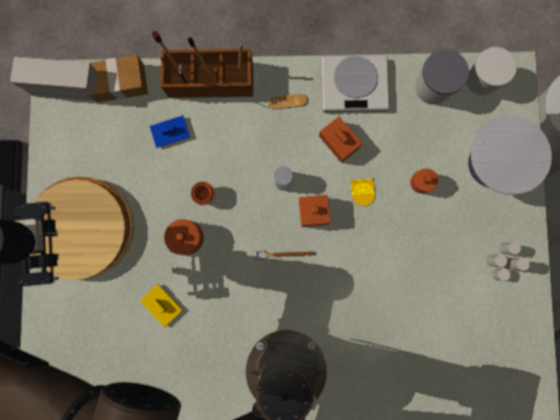

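View pics/c16.png

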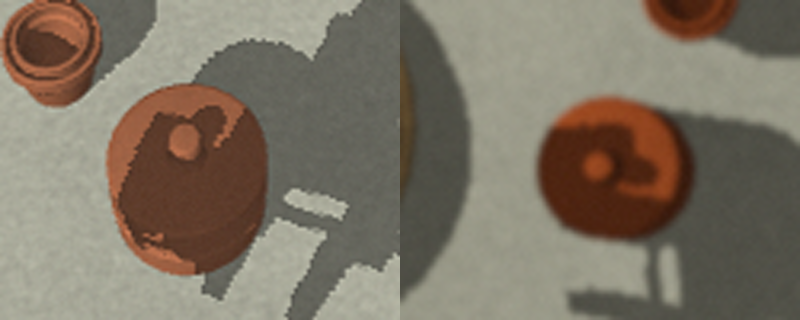

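```bash
python3 -c "
from plant import ctrl
print(ctrl.get_obs()['qvel'].round(1)); print(ctrl.close_job())"
```

```text
[-0.8 -1.9 -1.3  0.   0.3  0.2]
the job is handed in; nothing more can be done
None
```

All four terracotta lids are on their matching jars, and I handed the job in at about 31 s of the 106 s allowed. I placed them in the order oblong, square, small round, large round. Each was lowered to light contact (about 3–6 N) at its expected seated height before I let go.

**Seating:** the last depth readings put the plate tops at about 61, 73, 68 and 81 mm (oblong, square, small, large). A fully seated lid should read 61, 73, 69 and 81 mm. The oblong, square and small readings were taken right after each release, the large one at the end.

**Alignment:** the final views from both cameras show the lids centred on the jars to about 1–1.5 mm and turned to match within about 1°. The jars stand where they did at the start. The glass jar, the nested flowerpots and the blue and yellow look-alikes were not touched and look unmoved.

**Disagreements:** the two cameras differ from each other by about 2 mm. While I placed the oblong lid, the arm's position reading and the cameras differed by about 3–4 mm, so I aligned lid to jar within the same camera view instead. The small lid's 1 mm low reading is within the depth noise.

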